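# Set a shock absorber's compression clicker: seat it, then four clicks out

## Robot

A 6-joint arm with a two-finger parallel gripper is mounted at the origin on a cart in front of the work surface, level with it; the furniture and walls round the work are solid. World frame = base frame: x ahead of the robot, y to its left, z up, the work surface at z = 0. Lengths are in m, angles in rad, forces in N, time in s.
With the tool pointing down it reaches from about 0.25 to 0.8 m from the base axis. Payload 3.9 kg.
Tool frame: the origin (TCP) lies at the very end of the fingers, on their centre line; the grasp point (between the pads) lies 19 mm behind it; z points along the fingers, y is the line along which they close (so a half turn about z gives the same grasp; the last joint's range is limited). The gripper opens to 85 mm and grips with 20 to 120 N. Pads are 22 mm wide; open, the fingers measure 114 mm over their backs; the gripper's body (76 mm by 85 mm) begins 54 mm behind the grasp point. The pads swing forward as they close: fully open they stand 13 mm farther back than shut.
Start: joints at [-1.17, 0.26, -0.138, 1.173, 0, 1.571], TCP at [0.205, -0.483, 0.231] pointing down, gripper open.
Joint ranges: [-2.78, 2.78], [-0.83, 1.72], [-1.28, 1.37], [-1.9, 2.12], [-1.57, 1.48], [-3.14, 3.14]. Speed limits (rad/s): [2.57, 2.57, 3.14, 3.14, 3.14, 3.14].

## Interface

Orientations are given as a unit quaternion [x, y, z, w].
In Python, from plant import robot gives the robot as it stands.
- The arm moves only by the tool carry_out, never from a script. Its argument "steps" is a list of rows, each an object with "translation": the shift along the tool's x, y, z in cm, a list of three; "turn": the turn, a rotation vector about the tool's x, y, z in rad, a list of three; "gripper": the gripper command: -1 is fully open, 1 is shut, values between are in proportion. In form: [{"translation": [dx, dy, dz], "turn": [rx, ry, rz], "gripper": gripper}, ...]. A call has 1 to 20 rows; each row shifts and turns the commanded pose from where the row before left it, along the tool's axes as they then stand; what a row does not reach is not made up. A row lasts 1/10 s, in which the tool goes at most 50 mm and 8.59 degrees, less where a joint would pass 70% of its speed; a pose out of reach is approached as far as the arm can. A call is refused whole if a number of a shift passes 5 or a number of a turn 0.15, either way. A call with a gripper value outside its range is refused whole. The fingers move at their own pace and stop on an object; "force" is the grip in N (left out, the last holds). Time passes only in rows, so rows that do not move let the fingers close. It gives the time, the measured TCP pose, the force and the opening at its end, in the units of the state.
- robot.get_state(): the state, without advancing time (a new reading comes with each control period).
- robot.capture(name): name is "side" or "top" or "wrist"; returns (picture, depth): 420x560x3 uint8, red, green, blue; 420x560 float32, m along the optical axis (not along the pixel's ray), 0 where there is no reading.
- robot.camera_info(name): a dict with "intrinsics" (3x3 intrinsics, pixels), "world_to_cam" (4x4, takes a point from world to camera coordinates). Camera axes: x right, y up, looking along -z (the intrinsics and any distortion apply to the point x, -y, -z); pixel columns grow to the right and rows downward; lengths in m; the calibration is good to about 2 mm. A picture is of the moment at which its call begins: read the wrist's pose just before it. camera_info takes no time and is no camera call; for the wrist camera it gives the pose at the moment of the call.
- robot.job_done(): hands the job in, once; it reports no verdict.
The state is a dict: "time": time; "joints": joint angles; "dq": joint speeds; "effort": joint torques, N m; "ee_pos": TCP position; "ee_rot": TCP orientation; "contact_force": force on the tool from outside, world axes, zero at the start; "moment": the same for the moment, N m; "opening": opening from 0.0 (shut) to 1.0 (fully open).
Only numpy, scipy, OpenCV 4.12 (cv2) and the standard library are available. Lean on these libraries where they do the work, as an engineer would, in place of code of your own. Each camera call takes 0.05 s, during which the arm holds its last target. There are 200 camera calls.

## Task

Put the compression damping of the shock absorber standing in the vise on its base setting: turn the blue knob on top of the gas reservoir clockwise until the needle inside just touches its seat, finger-tight and without forcing it, then open it (anticlockwise) exactly four clicks and let go. Leave the tools and parts lying around where they are.

Things in the scene. Friction and masses are not known exactly. Their poses are not given: they have to be found in the camera images.
- knob_axis (a point): Blue round knurled knob, 29 mm in diameter, 20 mm high, on top of the gold gas reservoir of the shock absorber (yellow coil spring) held in the vise. This point is fixed to the shock, on the knob's vertical axis half-way up the knob (its top 10 mm above, its underside 10 mm below): grip here. The frame does not turn with the knob. The white line on the knob turns with it, but shows no setting.
- knob_top (a point): Centre of the knob's top face. 20 clicks a turn, one every 18 degrees (0.314 rad); let go between two clicks, it snaps into the nearer one. Turning over a click is resisted by up to 0.09 N m, then the knob pulls on by 0.06 N m into the next. Seen from above, clockwise closes, anticlockwise opens. It starts one to seven clicks open and opens to 14. 25 N of grip turn it without slipping.
- needle_closed (a point): Where the needle's tip stands when just closed, inside the reservoir. There clicks stop: the torque to turn on jumps to 0.12 N m, then climbs 0.1 N m every 3 degrees as the seat gives. 0.15 to 0.25 N m is finger-tight; over 0.4 N m (8 degrees on) spoils the seat. Let go, the knob springs back to the closed click, which counts as zero clicks open.
- needle_tip (a point): Tip of the needle, hidden inside the reservoir; the knob lifts it off its seat by 1 mm a turn, 0.05 mm a click: too little to tell from a measured position. The knob angle at which it closes differs from one shock to the next: feel for it.
- needle_seat (a point): Seat ring of the needle, hidden; at needle_closed unless the needle is forced into it. Above it, between reservoir and knob, is a black gland, 24 mm across; it and the reservoir's flat top (41 mm across, 23 mm below knob_axis) are rigid.
- upper_eye (a point): Top of the shock's upper eye, 60 mm beside the knob's axis and 17 mm below knob_axis. The knob is the highest part; but for the gland under it, the rest of shock and vise lies lower than this point. Both are rigid and never move; the dark grey vise is about 250 x 150 mm over all.
- spanner: Bystander, loose, to be left alone: combination spanner, bright steel, 220 mm long, lying flat; origin under its middle.
- shock_bolt: Bystander, loose, to be left alone: the shock's mounting bolt, steel, 86 mm long with its nut on, lying flat; origin under its middle.
- hex_key: Bystander, loose, to be left alone: black L-shaped hex key, 96 mm long, lying flat; origin under its middle.
- tape_measure: Bystander, loose, to be left alone: sand-coloured tape measure with a black disc, 37 x 81 x 62 mm, standing on its edge; origin under its middle.
- tip_box: Bystander, loose, to be left alone: small black carton with a white panel, 46 x 66 x 31 mm; origin under its middle.

How it is judged:
On the way:
1. the knob is turned in until the needle is on its seat (closed to within 3.5 degrees) (z of needle_tip in the frame of needle_closed below 9.5e-06 m), for 0.2 s.
At the end, for the whole second after the job is handed in: the knob rests in the fourth click open, counted from the seat (72 degrees anticlockwise of it, within 5 degrees) (z of needle_tip in the frame of needle_closed between 0.0001857 and 0.0002143 m); the robot touches nothing.
It fails at once if the needle is forced: the knob is driven more than 8.6 degrees past the seat's first touch (over 0.4 N m) (z of needle_seat in the frame of needle_closed below -2.39e-05 m).
It fails at once if a tool or part lying around is shifted by more than 20 mm (distance of any of spanner, shock_bolt, hex_key, tape_measure, tip_box from where it was at the start of the episode above 0.02 m).
It also fails if it takes over 72 s, if anything falls off the work surface, if the arm or the gripper's body presses on something with over 40 N, if the wrist force passes 120 N, or if a joint passes its speed limit or range.

## Working session

There is one attempt and no reset: what is moved stays moved. The work goes in short steps, Python scripts to look and compute and a tool call to move; the robot and the scene stay as the last step left them, time stands still between calls to the robot, and variables do not carry over. Pictures are saved under pics/ and viewed, on a budget of 10 in all, crops included, one or two more only if the job needs it, and the job is handed in when it is done.

Besides the shell and the picture viewer there is one more tool, called after "Request:" as name([rows], argument=value, ...), one row to a line, values as JSON. carry_out: Moves the arm, as the interface text tells. Its arguments: {"type":"object","properties":{"steps":{"type":"array","items":{"type":"object","properties":{"translation":{"type":"array","items":{"type":"number"}},"turn":{"type":"array","items":{"type":"number"}},"gripper":{"type":"number"}}}},"force":{"type":"number"}},"required":["steps"]}

```bash
mkdir -p pics
python3 - <<'E'
from plant import robot
import cv2,numpy as np
s=robot.get_state();print({k:np.round(v,4) for k,v in s.items()})
ims=[]
for n in("top","side"):
    p,d=robot.capture(n);i=robot.camera_info(n)
    np.savez(f"{n}.npz",p=p,d=d,K=i["intrinsics"],W=i["world_to_cam"])
    print(n,i.keys(),np.round(i["intrinsics"],1).tolist(),np.round(i["world_to_cam"],3).tolist())
    cv2.imwrite(f"pics/{n}0.png",p[...,::-1])
E
```

```text
{'time': np.float64(0.0), 'joints': array([-1.17  ,  0.2607, -0.1394,  1.1727,  0.    ,  1.5708]), 'dq': array([ 0.0018,  0.0005, -0.0008, -0.0003, -0.0005, -0.0011]), 'effort': array([-6.00000e-04, -4.05678e+01,  2.53923e+01,  1.86000e-02,
       -1.00000e-04,  0.00000e+00]), 'ee_pos': array([ 0.2046, -0.4828,  0.2305]), 'ee_rot': array([ 9.800e-01,  1.991e-01, -2.000e-04, -1.000e-03]), 'contact_force': array([ 0.3393,  0.028 , -0.7913]), 'moment': array([ 0.0094, -0.0037, -0.0424]), 'opening': np.float64(1.0009)}
top dict_keys(['intrinsics', 'world_to_cam']) [[398.5, 0.0, 275.9], [0.0, 398.5, 202.6], [0.0, 0.0, 1.0]] [[-0.026, -1.0, -0.01, 0.02], [0.995, -0.027, 0.098, -0.499], [-0.098, -0.007, 0.995, -1.196], [0.0, 0.0, 0.0, 1.0]]
side dict_keys(['intrinsics', 'world_to_cam']) [[429.6, 0.0, 277.0], [0.0, 429.6, 215.8], [0.0, 0.0, 1.0]] [[-0.998, -0.067, -0.003, 0.472], [0.04, -0.637, 0.77, -0.179], [-0.053, 0.768, 0.639, -1.224], [0.0, 0.0, 0.0, 1.0]]
```

View pics/top0.png

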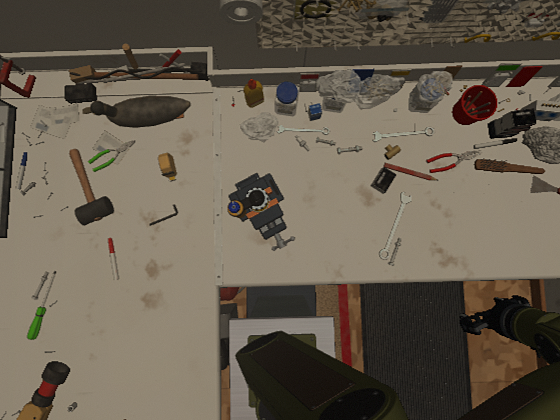

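View pics/side0.png

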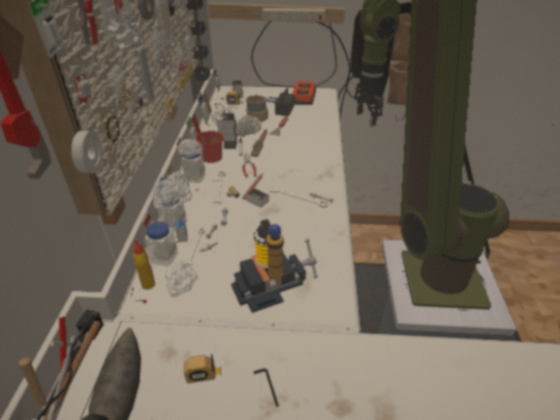

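The top view shows the vise at about (258,208) with the blue knob at (236,208) on its left. In the side view the knob is at (275,231). Next I triangulate it.

```bash
cat > h.py <<'E'
import numpy as np,cv2
def blob(p,c,r):
    h=cv2.cvtColor(p,cv2.COLOR_RGB2HSV)
    m=cv2.inRange(h,(105,90,40),(130,255,255))
    w=np.zeros_like(m);cv2.circle(w,c,r,255,-1);m&=w
    n,l,st,ce=cv2.connectedComponentsWithStats(m)
    k=1+np.argmax(st[1:,4]);return l==k,st[k],ce[k]
def ray(K,W,uv):
    d=np.array([(uv[0]-K[0,2])/K[0,0],-(uv[1]-K[1,2])/K[1,1],-1.])
    R=W[:3,:3];return -R.T@W[:3,3],R.T@d      # point = o + depth*d
def meet(rs):
    A=0;b=0
    for o,d in rs:
        d=d/np.linalg.norm(d);P=np.eye(3)-np.outer(d,d);A=A+P;b=b+P@o
    x=np.linalg.solve(A,b);return x,[np.linalg.norm(np.cross(x-o,d/np.linalg.norm(d))) for o,d in rs]
E
python3 - <<'E'
from h import *
rs=[]
for n,c in(("top",(236,208)),("side",(275,231))):
    z=np.load(n+".npz");m,st,ce=blob(z["p"],c,16);dep=z["d"][m];dep=dep[dep>0]
    o,d=ray(z["K"],z["W"],ce);rs.append((o,d));print(n,st,ce,np.percentile(dep,[5,25,50,75,95]),o+d*np.median(dep))
print(meet(rs))
# height map round the knob from top depth
z=np.load("top.npz");v,u=np.mgrid[165:260,215:300];D=z["d"][165:260,215:300]
P=np.array([ (lambda o,d:o+d*t)(*ray(z["K"],z["W"],(a,b))) for a,b,t in zip(u.ravel(),v.ravel(),D.ravel()) if t>0])
hi=P[P[:,2]>0.10];print(np.round(np.c_[hi.min(0),hi.max(0)],3),P[:,2].max())
E
```

```text
top [229 202  11  11  77] [233.84415584 207.03896104] [0.97553884 0.97736001 0.97854137 0.97996306 0.98777357] [0.46767052 0.10819027 0.26603601]
side [269 226  10   7  42] [274.11904762 229.5952381 ] [0.98534253 0.98715688 0.98877713 0.99130583 0.99435662] [0.47049871 0.11842782 0.26536431]
(array([0.46985988, 0.10922251, 0.25706544]), [np.float64(0.001370265296373268), np.float64(0.001370265296373245)])
[[ 0.39   0.526]
 [-0.037  0.13 ]
 [ 0.1    0.27 ]] 0.26954285496215324
```

Request:
carry_out([
  {"translation": [2.3, -2.2, -2.6], "turn": [0, 0, 0], "gripper": -1},
  {"translation": [2.3, -2.2, -2.6], "turn": [0, 0, 0], "gripper": -1},
  {"translation": [2.3, -2.2, -2.6], "turn": [0, 0, 0], "gripper": -1},
  {"translation": [2.3, -2.2, -2.6], "turn": [0, 0, 0], "gripper": -1},
  {"translation": [2.3, -2.2, -2.6], "turn": [0, 0, 0], "gripper": -1},
  {"translation": [2.3, -2.2, 0], "turn": [0, 0, 0], "gripper": -1},
  {"translation": [2.3, -2.2, 0], "turn": [0, 0, 0], "gripper": -1},
  {"translation": [2.3, -2.2, 0], "turn": [0, 0, 0], "gripper": -1},
  {"translation": [2.3, -2.2, 0], "turn": [0, 0, 0], "gripper": -1},
  {"translation": [2.3, -2.2, 0], "turn": [0, 0, 0], "gripper": -1},
  {"translation": [2.3, -2.2, 0], "turn": [0, 0, 0], "gripper": -1},
  {"translation": [2.3, -2.2, 0], "turn": [0, 0, 0], "gripper": -1},
  {"translation": [2.3, -2.2, 0], "turn": [0, 0, 0], "gripper": -1},
  {"translation": [2.3, -2.2, 0], "turn": [0, 0, 0], "gripper": -1},
  {"translation": [2.3, -2.2, 0], "turn": [0, 0, 0], "gripper": -1},
  {"translation": [2.3, -2.2, 0], "turn": [0, 0, 0], "gripper": -1},
  {"translation": [2.3, -2.2, 0], "turn": [0, 0, 0], "gripper": -1},
  {"translation": [2.3, -2.2, 0], "turn": [0, 0, 0], "gripper": -1},
  {"translation": [2.3, -2.2, 0], "turn": [0, 0, 0], "gripper": -1},
  {"translation": [2.3, -2.2, 0], "turn": [0, 0, 0], "gripper": -1},
])

```text
time: 2.1
ee_pos: [0.4568, 0.1025, 0.3609]
ee_rot: [0.98, 0.199, -0.0, 0.0]
contact_force: [0.6, -0.7, 1.2]
opening: 1.001
```

Request:
carry_out([
  {"translation": [0, 0, 0], "turn": [0, 0, -0.14], "gripper": -1},
  {"translation": [0, 0, 0], "turn": [0, 0, -0.14], "gripper": -1},
  {"translation": [0, 0, 0], "turn": [0, 0, -0.14], "gripper": -1},
  {"translation": [0, 0, 0], "turn": [0, 0, -0.14], "gripper": -1},
  {"translation": [0, 0, 0], "turn": [0, 0, -0.14], "gripper": -1},
  {"translation": [0, 0, 0], "turn": [0, 0, -0.14], "gripper": -1},
  {"translation": [0, 0, 0], "turn": [0, 0, -0.14], "gripper": -1},
  {"translation": [0, 0, 0], "turn": [0, 0, -0.14], "gripper": -1},
  {"translation": [0, 0, 0], "turn": [0, 0, -0.14], "gripper": -1},
  {"translation": [0, 0, 0], "turn": [0, 0, -0.14], "gripper": -1},
  {"translation": [0, 0, 0], "turn": [0, 0, 0], "gripper": -1},
  {"translation": [0, 0, 0], "turn": [0, 0, 0], "gripper": -1},
])

```text
time: 3.3
ee_pos: [0.4565, 0.1012, 0.361]
ee_rot: [0.622, 0.783, -0.0, -0.0]
contact_force: [0.1, -0.3, 0.4]
opening: 1.002
```

Run:
```python
from plant import robot
import cv2,numpy as np
s=robot.get_state();print({k:np.round(v,4).tolist() for k,v in s.items()})
for n in("wrist","top"):
    p,d=robot.capture(n);i=robot.camera_info(n)
    np.savez(f"{n}1.npz",p=p,d=d,K=i["intrinsics"],W=i["world_to_cam"])
    cv2.imwrite(f"pics/{n}1.png",p[...,::-1])
i=robot.camera_info("wrist");print(np.round(i["intrinsics"],1).tolist(),np.round(i["world_to_cam"],3).tolist())
```

```text
{'time': 3.3, 'joints': [0.2181, 0.1378, 0.0392, 1.4728, 0.0, 1.5618], 'dq': [0.0008, -0.0024, 0.0022, -0.0011, 0.0008, -0.0052], 'effort': [0.0003, -34.2324, 26.1349, 0.008, 0.0, -0.0327], 'ee_pos': [0.4565, 0.1012, 0.361], 'ee_rot': [0.6224, 0.7827, -0.0003, -0.0002], 'contact_force': [0.145, -0.2847, 0.3807], 'moment': [-0.0161, -0.0046, -0.0157], 'opening': 1.0023}
[[297.9, 0.0, 278.9], [0.0, 297.9, 206.9], [0.0, 0.0, 1.0]] [[0.974, 0.226, -0.0, -0.467], [-0.217, 0.936, -0.276, 0.077], [-0.062, 0.269, 0.961, -0.502], [0.0, 0.0, 0.0, 1.0]]
```

View pics/wrist1.png

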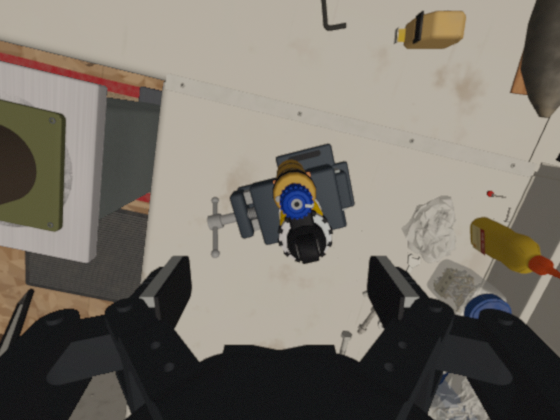

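The wrist view shows the knob at (296,204) with its white line pointing right. The black eye is below it at (306,241), and the fingers at (165,290) and (393,290) close along the image's horizontal. I'll refine the knob position now.

Run:
```python
from h import *
z=np.load("wrist1.npz")
m,st,ce=blob(z["p"],(296,204),30)
hull=cv2.convexHull(np.argwhere(m)[:,::-1].astype(np.int32))
(c,ax,an)=cv2.fitEllipse(hull);print("wrist",st,ce,c,ax,an)
dep=z["d"][m];print(np.percentile(dep[dep>0],[5,25,50,75,95]))
# depth of top face: points -> world
pts=[]
for v,u in np.argwhere(m):
    t=z["d"][v,u]
    if t>0:
        o,d=ray(z["K"],z["W"],(u,v));pts.append(o+d*t)
pts=np.array(pts);zt=np.percentile(pts[:,2],[5,50,75,90]);print("z",zt)
top=pts[pts[:,2]>zt[2]-.006];print("top face mean/mid",top.mean(0),(top.min(0)+top.max(0))/2,np.ptp(top,axis=0))
rs=[ray(z["K"],z["W"],c)]
for n,cc in(("top",(236,208)),("side",(275,231))):
    y=np.load(n+".npz");mm,s2,c2=blob(y["p"],cc,16);rs.append(ray(y["K"],y["W"],c2))
print(meet(rs),meet(rs[:1]+rs[2:]))
for Z in(.255,.265,.268,.275):
    print(Z,[np.round(o+d*(Z-o[2])/d[2],4) for o,d in rs])
cv2.imwrite("pics/w1crop.png",cv2.resize(z["p"][160:280,240:370,::-1],None,fx=5,fy=5,interpolation=cv2.INTER_CUBIC))
```

```text
wrist [280 184  33  36 784] [295.44770408 201.21428571] (295.9103088378906, 201.91415405273438) (32.51026153564453, 36.228126525878906) 173.40057373046875
[0.24365174 0.24541248 0.24712119 0.24895772 0.3055004 ]
z [0.21249816 0.26522215 0.26609846 0.26662823]
top face mean/mid [0.46800869 0.10898907 0.26509676] [0.46874764 0.10761123 0.26441511] [0.02713428 0.02887827 0.00737531]
(array([0.46977468, 0.10820849, 0.25698122]), [np.float64(0.0014740103847751154), np.float64(0.0016338977481286866), np.float64(0.001586464833029917)]) (array([0.4707126 , 0.10595538, 0.25417015]), [np.float64(0.0007778762766308658), np.float64(0.0007778762766307685)])
0.255 [array([0.4698, 0.1062, 0.255 ]), array([0.4687, 0.1094, 0.255 ]), array([0.4714, 0.1068, 0.255 ])]
0.265 [array([0.4687, 0.1087, 0.265 ]), array([0.4678, 0.1083, 0.265 ]), array([0.4705, 0.118 , 0.265 ])]
0.268 [array([0.4683, 0.1095, 0.268 ]), array([0.4675, 0.108 , 0.268 ]), array([0.4703, 0.1214, 0.268 ])]
0.275 [array([0.4675, 0.1112, 0.275 ]), array([0.4669, 0.1072, 0.275 ]), array([0.4696, 0.1293, 0.275 ])]
```

View pics/w1crop.png

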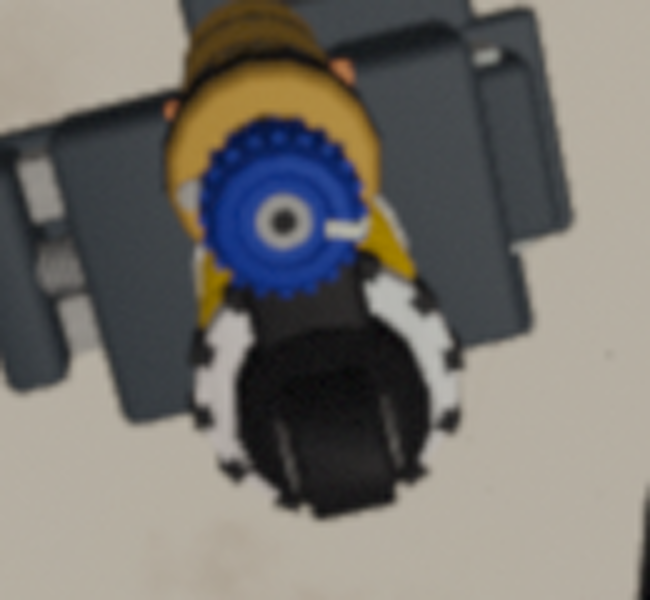

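Bolt centre of the knob is at crop (284,221), i.e. pixel (296.4,203.7). That puts the knob top at about (0.469, 0.1075, 0.266). I'll move over it and partway down, then re-measure.

Request:
carry_out([
  {"translation": [0.33, 1.36, 0], "turn": [0, 0, 0], "gripper": -1},
  {"translation": [0, 0, 2], "turn": [0, 0, 0], "gripper": -1},
  {"translation": [0, 0, 2], "turn": [0, 0, 0], "gripper": -1},
  {"translation": [0, 0, 1.5], "turn": [0, 0, 0], "gripper": -1},
  {"translation": [0, 0, 0.5], "turn": [0, 0, 0], "gripper": -1},
  {"translation": [0, 0, 0], "turn": [0, 0, 0], "gripper": -1},
  {"translation": [0, 0, 0], "turn": [0, 0, 0], "gripper": -1},
])

```text
time: 4.1
ee_pos: [0.4699, 0.1078, 0.3019]
ee_rot: [0.621, 0.784, 0.0, 0.0]
contact_force: [-0.1, -1.0, 0.3]
opening: 1.002
```

Run:
```python
from plant import robot
from h import *
s=robot.get_state();print({k:np.round(s[k],4).tolist() for k in("ee_pos","ee_rot","contact_force","moment")})
i=robot.camera_info("wrist");p,d=robot.capture("wrist")
np.savez("wrist2.npz",p=p,d=d,K=i["intrinsics"],W=i["world_to_cam"])
m,st,ce=blob(p,(int(290),int(215)),80);print(st,ce)
dep=d[m];print(np.percentile(dep[dep>0],[5,25,50,75,95]))
x0,y0,w,h=st[:4];x0-=20;y0-=20
cv2.imwrite("pics/w2crop.png",cv2.resize(p[y0:y0+h+40,x0:x0+w+40,::-1],None,fx=5,fy=5,interpolation=cv2.INTER_CUBIC));print(x0,y0)
```

```text
{'ee_pos': [0.4699, 0.1078, 0.3019], 'ee_rot': [0.6214, 0.7835, 0.0004, 0.0003], 'contact_force': [-0.1395, -0.9657, 0.3378], 'moment': [-0.0625, 0.0215, 0.0053]}
[ 257  205   44   48 1377] [278.06971678 228.16920842]
[0.18783193 0.18966043 0.19150925 0.19346936 0.20393872]
237 185
```

View pics/w2crop.png

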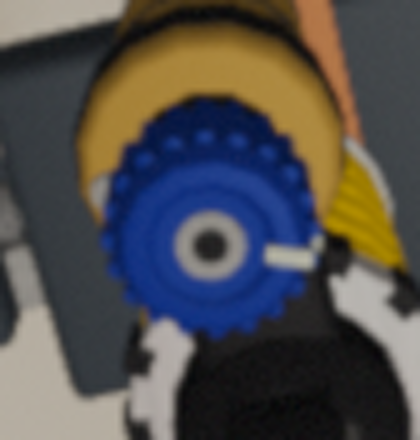

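The knob bolt centre is at crop (210,246), i.e. pixel (278.6,233.8). The white line points right and slightly down, towards (290,256) in the crop.

```bash
cat >> h.py <<'E'
def onz(z,uv,Z):
    o,d=ray(z["K"],z["W"],uv);return o+d*(Z-o[2])/d[2]
def line(z,c,Z=.2655,rm=60):
    "angle in the world (deg) of the white line on the knob top, centre pixel c"
    h=cv2.cvtColor(z["p"],cv2.COLOR_RGB2HSV);C=onz(z,c,Z);v,u=np.nonzero((h[...,1]<70)&(h[...,2]>130))
    P=[onz(z,q,Z)-C for q in zip(u,v) if np.hypot(q[0]-c[0],q[1]-c[1])<rm]
    P=np.array([q for q in P if .0085<np.hypot(*q[:2])<.0135]);m=P.mean(0)
    return np.degrees(np.arctan2(m[1],m[0])),len(P),np.degrees(np.arctan2(P[:,1],P[:,0])).std()
E
python3 - <<'E'
from h import *
for n,c in(("wrist1",(296.4,203.7)),("wrist2",(278.6,233.8))):
    z=np.load(n+".npz");print(n,onz(z,c,.2655),line(z,c))
    D=z["d"][int(c[1])-4:int(c[1])+5,int(c[0])-12:int(c[0])+13];o,d=ray(z["K"],z["W"],c);print("z at centre",(o+d*np.median(D[D>0]))[2])
a,b=[ray(np.load(n+".npz")["K"],np.load(n+".npz")["W"],c) for n,c in(("wrist1",(296.4,203.7)),("wrist2",(278.6,233.8)))]
print(meet([a,b]))
E
```

```text
wrist1 [0.46936089 0.10743246 0.2655    ] (np.float64(4.248063818203714), 24, np.float64(5.4181523335595365))
z at centre 0.26589460491199485
wrist2 [0.46928544 0.10710532 0.2655    ] (np.float64(-27.627147132915997), 49, np.float64(49.77960698298732))
z at centre 0.26581434223059197
(array([0.46904705, 0.10810471, 0.26814158]), [np.float64(5.745620522725571e-06), np.float64(5.7456205226659926e-06)])
```

Request:
carry_out([
  {"translation": [-0.03, -0.07, 2], "turn": [0, 0, 0], "gripper": -1},
  {"translation": [0, 0, 2], "turn": [0, 0, 0], "gripper": -1},
  {"translation": [0, 0, 1.5], "turn": [0, 0, 0], "gripper": -1},
  {"translation": [0, 0, 0.6], "turn": [0, 0, 0], "gripper": -1},
  {"translation": [0, 0, 0], "turn": [0, 0, 0], "gripper": -1},
  {"translation": [0, 0, 0], "turn": [0, 0, 0], "gripper": -1},
], force=30)

```text
time: 4.75
ee_pos: [0.4693, 0.1073, 0.2413]
ee_rot: [0.621, 0.784, 0.001, 0.0]
contact_force: [-0.4, 0.7, 0.3]
opening: 1.0
```

```bash
cat > st.py <<'E'
from plant import robot
import numpy as np
s=robot.get_state();q=s["ee_rot"];print("t",s["time"],"pos",np.round(s["ee_pos"],4),"yaw deg",round(np.degrees(2*np.arctan2(q[1],q[0])),2),"F",np.round(s["contact_force"],2),"M",np.round(s["moment"],3),"open",round(s["opening"],3),"q6",round(s["joints"][5],3),"e6",round(s["effort"][5],3))
E
python3 st.py
```

```text
t 4.75 pos [0.4693 0.1073 0.2413] yaw deg 103.17 F [-0.38  0.73  0.3 ] M [-0.007 -0.01  -0.029] open 1.0 q6 1.566 e6 0.001
```

Request:
carry_out([
  {"translation": [0, 0, 0], "turn": [0, 0, 0], "gripper": 1},
  {"translation": [0, 0, 0], "turn": [0, 0, 0], "gripper": 1},
  {"translation": [0, 0, 0], "turn": [0, 0, 0], "gripper": 1},
  {"translation": [0, 0, 0], "turn": [0, 0, 0], "gripper": 1},
  {"translation": [0, 0, 0], "turn": [0, 0, 0], "gripper": 1},
  {"translation": [0, 0, 0], "turn": [0, 0, 0], "gripper": 1},
  {"translation": [0, 0, 0], "turn": [0, 0, 0], "gripper": 1},
  {"translation": [0, 0, 0], "turn": [0, 0, 0], "gripper": 1},
  {"translation": [0, 0, 0], "turn": [0, 0, 0], "gripper": 1},
  {"translation": [0, 0, 0], "turn": [0, 0, 0], "gripper": 1},
])

```text
time: 5.75
ee_pos: [0.4697, 0.1073, 0.2409]
ee_rot: [0.621, 0.784, 0.001, 0.001]
contact_force: [4.6, 1.8, 4.5]
opening: 0.327
```

```bash
python3 st.py
```

```text
t 5.75 pos [0.4697 0.1073 0.2409] yaw deg 103.18 F [4.62 1.77 4.47] M [ 2.570e-01 -1.064e+00 -1.000e-03] open 0.327 q6 1.565 e6 -0.006
```

Request:
carry_out([
  {"translation": [0, 0.04, 0], "turn": [0, 0, 0.0], "gripper": 1},
  {"translation": [0, 0, 0], "turn": [0, 0, 0.075], "gripper": 1},
  {"translation": [0, 0, 0], "turn": [0, 0, 0.075], "gripper": 1},
  {"translation": [0, 0, 0], "turn": [0, 0, 0.075], "gripper": 1},
  {"translation": [0, 0, 0], "turn": [0, 0, 0.075], "gripper": 1},
  {"translation": [0, 0, 0], "turn": [0, 0, 0.045], "gripper": 1},
  {"translation": [0, 0, 0], "turn": [0, 0, 0.03], "gripper": 1},
  {"translation": [0, 0, 0], "turn": [0, 0, 0], "gripper": 1},
  {"translation": [0, 0, 0], "turn": [0, 0, 0], "gripper": 1},
  {"translation": [0, 0, 0], "turn": [0, 0, 0], "gripper": 1},
])

```text
time: 6.75
ee_pos: [0.4692, 0.1073, 0.2408]
ee_rot: [0.756, 0.654, 0.0, 0.0]
contact_force: [3.0, 1.8, 5.6]
opening: 0.327
```

```bash
python3 st.py
```

```text
t 6.75 pos [0.4692 0.1073 0.2408] yaw deg 81.7 F [3.01 1.81 5.64] M [ 0.223 -0.613  0.088] open 0.327 q6 1.94 e6 0.046
```

Request:
carry_out([
  {"translation": [0, 0, 0], "turn": [0, 0, 0.07], "gripper": 1},
  {"translation": [0, 0, 0], "turn": [0, 0, 0.07], "gripper": 1},
  {"translation": [0, 0, 0], "turn": [0, 0, 0.07], "gripper": 1},
  {"translation": [0, 0, 0], "turn": [0, 0, 0.06], "gripper": 1},
  {"translation": [0, 0, 0], "turn": [0, 0, 0.044], "gripper": 1},
  {"translation": [0, 0, 0], "turn": [0, 0, 0], "gripper": 1},
  {"translation": [0, 0, 0], "turn": [0, 0, 0], "gripper": 1},
  {"translation": [0, 0, 0], "turn": [0, 0, 0], "gripper": 1},
])

```text
time: 7.55
ee_pos: [0.4688, 0.1075, 0.2408]
ee_rot: [0.849, 0.528, 0.0, -0.0]
contact_force: [1.7, 1.5, 7.0]
opening: 0.327
```

```bash
python3 st.py
```

```text
t 7.55 pos [0.4688 0.1075 0.2408] yaw deg 63.72 F [1.69 1.5  7.02] M [ 0.322 -0.522  0.038] open 0.327 q6 2.254 e6 0.049
```

Request:
carry_out([
  {"translation": [0, 0, 0], "turn": [0, 0, 0.07], "gripper": 1},
  {"translation": [0, 0, 0], "turn": [0, 0, 0.07], "gripper": 1},
  {"translation": [0, 0, 0], "turn": [0, 0, 0.07], "gripper": 1},
  {"translation": [0, 0, 0], "turn": [0, 0, 0.06], "gripper": 1},
  {"translation": [0, 0, 0], "turn": [0, 0, 0.044], "gripper": 1},
  {"translation": [0, 0, 0], "turn": [0, 0, 0], "gripper": 1},
  {"translation": [0, 0, 0], "turn": [0, 0, 0], "gripper": 1},
  {"translation": [0, 0, 0], "turn": [0, 0, 0], "gripper": 1},
])

```text
time: 8.35
ee_pos: [0.4685, 0.1077, 0.2408]
ee_rot: [0.921, 0.389, 0.0, -0.001]
contact_force: [1.0, 2.4, 6.6]
opening: 0.33
```

```bash
python3 st.py
```

```text
t 8.35 pos [0.4685 0.1077 0.2408] yaw deg 45.74 F [0.96 2.37 6.6 ] M [ 0.392 -0.304  0.102] open 0.33 q6 2.568 e6 0.051
```

Request:
carry_out([
  {"translation": [0, 0, 0], "turn": [0, 0, 0.07], "gripper": 1},
  {"translation": [0, 0, 0], "turn": [0, 0, 0.07], "gripper": 1},
  {"translation": [0, 0, 0], "turn": [0, 0, 0.07], "gripper": 1},
  {"translation": [0, 0, 0], "turn": [0, 0, 0.06], "gripper": 1},
  {"translation": [0, 0, 0], "turn": [0, 0, 0.044], "gripper": 1},
  {"translation": [0, 0, 0], "turn": [0, 0, 0], "gripper": 1},
  {"translation": [0, 0, 0], "turn": [0, 0, 0], "gripper": 1},
  {"translation": [0, 0, 0], "turn": [0, 0, 0], "gripper": 1},
])

```text
time: 9.15
ee_pos: [0.4682, 0.108, 0.2408]
ee_rot: [0.971, 0.24, -0.0, -0.001]
contact_force: [0.4, 2.3, 8.1]
opening: 0.327
```

```bash
python3 st.py
```

```text
t 9.15 pos [0.4682 0.108  0.2408] yaw deg 27.76 F [0.37 2.31 8.06] M [ 0.59  -0.262  0.016] open 0.327 q6 2.882 e6 0.053
```

Request:
carry_out([
  {"translation": [0, 0, 0], "turn": [0, 0, -0.061], "gripper": 1},
  {"translation": [0, 0, 0], "turn": [0, 0, 0], "gripper": 1},
  {"translation": [0, 0, 0], "turn": [0, 0, 0], "gripper": 1},
])

```text
time: 9.45
ee_pos: [0.4683, 0.1079, 0.2408]
ee_rot: [0.963, 0.269, -0.0, -0.001]
contact_force: [1.2, 2.5, 7.5]
opening: 0.327
```

```bash
python3 st.py
```

```text
t 9.45 pos [0.4683 0.1079 0.2408] yaw deg 31.25 F [1.24 2.5  7.5 ] M [ 0.587 -0.238 -0.015] open 0.327 q6 2.821 e6 0.01
```

Request:
carry_out([
  {"translation": [0, 0, 0], "turn": [0, 0, 0], "gripper": -0.2},
  {"translation": [0, 0, 0], "turn": [0, 0, 0], "gripper": -0.2},
  {"translation": [0, 0, 0], "turn": [0, 0, 0], "gripper": -0.2},
  {"translation": [0, 0, 0], "turn": [0, 0, 0], "gripper": -0.2},
  {"translation": [0, 0, 0], "turn": [0, 0, 0], "gripper": -0.2},
  {"translation": [0, 0, 0], "turn": [0, 0, 0], "gripper": -0.2},
])

```text
time: 10.05
ee_pos: [0.4688, 0.1071, 0.2401]
ee_rot: [0.963, 0.269, -0.0, -0.0]
contact_force: [0.0, 0.1, -0.4]
opening: 0.6
```

```bash
python3 st.py
```

```text
t 10.05 pos [0.4688 0.1071 0.2401] yaw deg 31.21 F [ 0.05  0.07 -0.44] M [0.022 0.03  0.059] open 0.6 q6 2.821 e6 -0.0
```

Request:
carry_out([
  {"translation": [0.16, -0.09, -0.1], "turn": [0, 0, 0], "gripper": -0.2},
  {"translation": [0, 0, 0], "turn": [0, 0, -0.14], "gripper": -0.2},
  {"translation": [0, 0, 0], "turn": [0, 0, -0.14], "gripper": -0.2},
  {"translation": [0, 0, 0], "turn": [0, 0, -0.14], "gripper": -0.2},
  {"translation": [0, 0, 0], "turn": [0, 0, -0.14], "gripper": -0.2},
  {"translation": [0, 0, 0], "turn": [0, 0, -0.14], "gripper": -0.2},
  {"translation": [0, 0, 0], "turn": [0, 0, -0.14], "gripper": -0.2},
  {"translation": [0, 0, 0], "turn": [0, 0, -0.14], "gripper": -0.2},
  {"translation": [0, 0, 0], "turn": [0, 0, -0.14], "gripper": -0.2},
  {"translation": [0, 0, 0], "turn": [0, 0, -0.14], "gripper": -0.2},
  {"translation": [0, 0, 0], "turn": [0, 0, -0.14], "gripper": -0.2},
  {"translation": [0, 0, 0], "turn": [0, 0, 0], "gripper": -0.2},
  {"translation": [0, 0, 0], "turn": [0, 0, 0], "gripper": -0.2},
])

```text
time: 11.35
ee_pos: [0.47, 0.1088, 0.2414]
ee_rot: [0.564, 0.825, 0.0, 0.0]
contact_force: [0.5, -0.1, -0.2]
opening: 0.595
```

```bash
python3 st.py
python3 - <<'E'
from plant import robot
from h import *
i=robot.camera_info("wrist");p,d=robot.capture("wrist");np.savez("wrist3.npz",p=p,d=d,K=i["intrinsics"],W=i["world_to_cam"])
z=np.load("wrist3.npz");W=z["W"]@np.array([.4695,.108,.2655,1]);print("expected px",z["K"][0,2]+z["K"][0,0]*W[0]/-W[2],z["K"][1,2]-z["K"][1,1]*W[1]/-W[2])
u,v=int(z["K"][0,2]+z["K"][0,0]*W[0]/-W[2])-70,int(z["K"][1,2]-z["K"][1,1]*W[1]/-W[2])-60
print(u,v);cv2.imwrite("pics/w3crop.png",cv2.resize(p[v:v+120,u:u+140,::-1],None,fx=5,fy=5,interpolation=cv2.INTER_CUBIC))
E
```

```text
t 11.35 pos [0.47   0.1088 0.2414] yaw deg 111.27 F [ 0.54 -0.11 -0.21] M [ 0.073 -0.001 -0.004] open 0.595 q6 1.427 e6 -0.032
expected px 279.0179194694922 283.442108755625
209 223
```

View pics/w3crop.png

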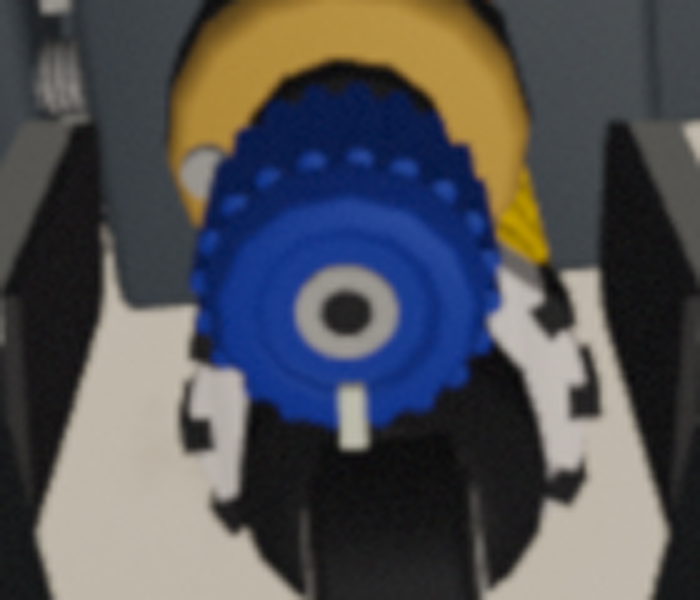

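The line now points straight down in the image, about 71° clockwise of where it was, so four clicks closed with no slip. The knob centre at (346,313) lies midway between the pads. Next I regrip and keep probing.

Request:
carry_out([
  {"translation": [0, 0, 0], "turn": [0, 0, 0], "gripper": 1},
  {"translation": [0, 0, 0], "turn": [0, 0, 0], "gripper": 1},
  {"translation": [0, 0, 0], "turn": [0, 0, 0], "gripper": 1},
  {"translation": [0, 0, 0], "turn": [0, 0, 0], "gripper": 1},
  {"translation": [0, 0, 0], "turn": [0, 0, 0], "gripper": 1},
  {"translation": [0, 0, 0], "turn": [0, 0, 0], "gripper": 1},
  {"translation": [0, 0, 0], "turn": [0, 0, 0], "gripper": 1},
], force=30)

```text
time: 12.1
ee_pos: [0.4696, 0.1087, 0.2415]
ee_rot: [0.563, 0.826, -0.0, -0.0]
contact_force: [-3.7, -1.1, 4.7]
opening: 0.326
```

```bash
python3 st.py
```

```text
t 12.1 pos [0.4696 0.1087 0.2415] yaw deg 111.42 F [-3.74 -1.07  4.66] M [-0.238  0.678 -0.018] open 0.326 q6 1.424 e6 -0.012
```

Request:
carry_out([
  {"translation": [0, 0, 0], "turn": [0, 0, 0.075], "gripper": 1},
  {"translation": [0, 0, 0], "turn": [0, 0, 0.075], "gripper": 1},
  {"translation": [0, 0, 0], "turn": [0, 0, 0.075], "gripper": 1},
  {"translation": [0, 0, 0], "turn": [0, 0, 0.075], "gripper": 1},
  {"translation": [0, 0, 0], "turn": [0, 0, 0.045], "gripper": 1},
  {"translation": [0, 0, 0], "turn": [0, 0, 0.03], "gripper": 1},
  {"translation": [0, 0, 0], "turn": [0, 0, 0], "gripper": 1},
  {"translation": [0, 0, 0], "turn": [0, 0, 0], "gripper": 1},
  {"translation": [0, 0, 0], "turn": [0, 0, 0], "gripper": 1},
])

```text
time: 13.0
ee_pos: [0.4696, 0.1086, 0.2415]
ee_rot: [0.707, 0.707, -0.0, -0.0]
contact_force: [-3.5, -1.2, 5.0]
opening: 0.326
```

```bash
python3 st.py
```

```text
t 13.0 pos [0.4696 0.1086 0.2415] yaw deg 89.95 F [-3.46 -1.17  4.95] M [-0.257  0.724  0.094] open 0.326 q6 1.799 e6 0.051
```

Mz 0.09 and joint-6 effort 0.05 are the same as at the earlier clicks, so this isn't the seat. On to the next one.

Request:
carry_out([
  {"translation": [0, 0, 0], "turn": [0, 0, 0.07], "gripper": 1},
  {"translation": [0, 0, 0], "turn": [0, 0, 0.07], "gripper": 1},
  {"translation": [0, 0, 0], "turn": [0, 0, 0.07], "gripper": 1},
  {"translation": [0, 0, 0], "turn": [0, 0, 0.06], "gripper": 1},
  {"translation": [0, 0, 0], "turn": [0, 0, 0.044], "gripper": 1},
  {"translation": [0, 0, 0], "turn": [0, 0, 0], "gripper": 1},
  {"translation": [0, 0, 0], "turn": [0, 0, 0], "gripper": 1},
  {"translation": [0, 0, 0], "turn": [0, 0, 0], "gripper": 1},
])

```text
time: 13.8
ee_pos: [0.4696, 0.1087, 0.2414]
ee_rot: [0.809, 0.587, -0.0, -0.0]
contact_force: [-2.7, -0.4, 5.6]
opening: 0.33
```

```bash
python3 st.py
```

```text
t 13.8 pos [0.4696 0.1087 0.2414] yaw deg 71.96 F [-2.67 -0.43  5.55] M [-0.194  0.669  0.066] open 0.33 q6 2.113 e6 0.05
```

Request:
carry_out([
  {"translation": [0, 0, 0], "turn": [0, 0, 0.07], "gripper": 1},
  {"translation": [0, 0, 0], "turn": [0, 0, 0.07], "gripper": 1},
  {"translation": [0, 0, 0], "turn": [0, 0, 0.07], "gripper": 1},
  {"translation": [0, 0, 0], "turn": [0, 0, 0.06], "gripper": 1},
  {"translation": [0, 0, 0], "turn": [0, 0, 0.044], "gripper": 1},
  {"translation": [0, 0, 0], "turn": [0, 0, 0], "gripper": 1},
  {"translation": [0, 0, 0], "turn": [0, 0, 0], "gripper": 1},
  {"translation": [0, 0, 0], "turn": [0, 0, 0], "gripper": 1},
])

```text
time: 14.6
ee_pos: [0.4695, 0.1087, 0.2414]
ee_rot: [0.891, 0.454, -0.0, 0.0]
contact_force: [-3.6, -1.7, 5.6]
opening: 0.329
```

```bash
python3 st.py
```

```text
t 14.6 pos [0.4695 0.1087 0.2414] yaw deg 53.99 F [-3.62 -1.68  5.63] M [-0.26   0.695  0.216] open 0.329 q6 2.427 e6 0.217
```

Seat found: Mz and joint-6 effort both read 0.217 N m, which is finger-tight. I'll hold briefly, then open 1.318 rad (3.5° back off the seat plus 72°).

Request:
carry_out([
  {"translation": [0, 0, 0], "turn": [0, 0, 0], "gripper": 1},
  {"translation": [0, 0, 0], "turn": [0, 0, 0], "gripper": 1},
  {"translation": [0, 0, 0], "turn": [0, 0, 0], "gripper": 1},
  {"translation": [0, 0, 0], "turn": [0, 0, -0.1], "gripper": 1},
  {"translation": [0, 0, 0], "turn": [0, 0, -0.1], "gripper": 1},
  {"translation": [0, 0, 0], "turn": [0, 0, -0.1], "gripper": 1},
  {"translation": [0, 0, 0], "turn": [0, 0, -0.1], "gripper": 1},
  {"translation": [0, 0, 0], "turn": [0, 0, -0.1], "gripper": 1},
  {"translation": [0, 0, 0], "turn": [0, 0, -0.1], "gripper": 1},
  {"translation": [0, 0, 0], "turn": [0, 0, -0.1], "gripper": 1},
  {"translation": [0, 0, 0], "turn": [0, 0, -0.1], "gripper": 1},
  {"translation": [0, 0, 0], "turn": [0, 0, -0.1], "gripper": 1},
  {"translation": [0, 0, 0], "turn": [0, 0, -0.1], "gripper": 1},
  {"translation": [0, 0, 0], "turn": [0, 0, -0.1], "gripper": 1},
  {"translation": [0, 0, 0], "turn": [0, 0, -0.1], "gripper": 1},
  {"translation": [0, 0, 0], "turn": [0, 0, -0.08], "gripper": 1},
  {"translation": [0, 0, 0], "turn": [0, 0, -0.038], "gripper": 1},
  {"translation": [0, 0, 0], "turn": [0, 0, 0], "gripper": 1},
  {"translation": [0, 0, 0], "turn": [0, 0, 0], "gripper": 1},
  {"translation": [0, 0, 0], "turn": [0, 0, 0], "gripper": 1},
])

```text
time: 16.6
ee_pos: [0.4696, 0.1087, 0.2415]
ee_rot: [0.427, 0.904, -0.0, -0.0]
contact_force: [-3.2, -1.6, 5.4]
opening: 0.328
```

```bash
python3 st.py
```

```text
t 16.6 pos [0.4696 0.1087 0.2415] yaw deg 129.48 F [-3.19 -1.58  5.41] M [-0.193  0.681  0.054] open 0.328 q6 1.109 e6 0.012
```

Request:
carry_out([
  {"translation": [0, 0, 0], "turn": [0, 0, 0], "gripper": -0.2},
  {"translation": [0, 0, 0], "turn": [0, 0, 0], "gripper": -0.2},
  {"translation": [0, 0, 0], "turn": [0, 0, 0], "gripper": -0.2},
  {"translation": [0, 0, 0], "turn": [0, 0, 0], "gripper": -0.2},
  {"translation": [0, 0, 0], "turn": [0, 0, 0], "gripper": -0.2},
  {"translation": [0, 0, 0], "turn": [0, 0, 0], "gripper": -0.2},
  {"translation": [0, 0, -1], "turn": [0, 0, 0], "gripper": -0.2},
  {"translation": [0, 0, -2], "turn": [0, 0, 0], "gripper": -0.2},
  {"translation": [0, 0, -2], "turn": [0, 0, 0], "gripper": -0.2},
  {"translation": [0, 0, -1], "turn": [0, 0, 0], "gripper": -0.2},
  {"translation": [0, 0, 0], "turn": [0, 0, 0], "gripper": -0.2},
  {"translation": [0, 0, 0], "turn": [0, 0, 0], "gripper": -0.2},
])

```text
time: 17.8
ee_pos: [0.4698, 0.1087, 0.3011]
ee_rot: [0.427, 0.904, -0.0, -0.0]
contact_force: [0.5, 0.2, 0.2]
opening: 0.599
```

```bash
python3 st.py
python3 - <<'E'
from plant import robot
from h import *
i=robot.camera_info("wrist");p,d=robot.capture("wrist");np.savez("wrist4.npz",p=p,d=d,K=i["intrinsics"],W=i["world_to_cam"])
z=np.load("wrist4.npz");W=z["W"]@np.array([.4695,.108,.2655,1])
u,v=int(z["K"][0,2]+z["K"][0,0]*W[0]/-W[2])-50,int(z["K"][1,2]-z["K"][1,1]*W[1]/-W[2])-50
print(u,v);cv2.imwrite("pics/w4crop.png",cv2.resize(p[v:v+100,u:u+100,::-1],None,fx=5,fy=5,interpolation=cv2.INTER_CUBIC))
E
```

```text
t 17.8 pos [0.4698 0.1087 0.3011] yaw deg 129.48 F [0.53 0.21 0.16] M [0.017 0.003 0.012] open 0.599 q6 1.109 e6 0.0
229 184
```

View pics/w4crop.png

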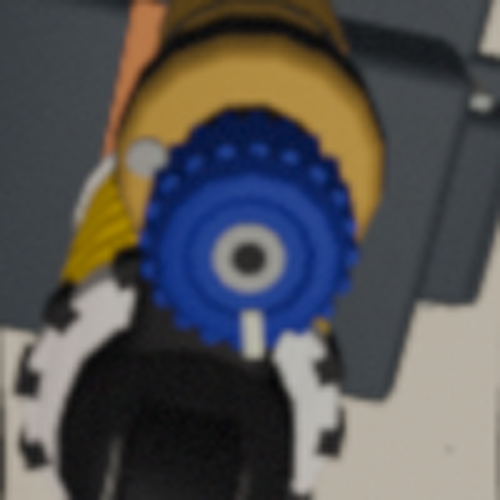

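The line is at about −47° in the world. That is 18° anticlockwise of the 4-clicks-closed view, as expected for 3 net clicks in from the start (7 in, 4 out). Handing in.

```bash
python3 -c "
from plant import robot
print(robot.job_done())"
```

```text
the job is handed in; nothing more can be done
None
```

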